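# Share a fifth pickle jar evenly on the counter scale

### The job

The four jars on the scale are two equal shares, and now there is a fifth: take the jar with the orange lid out of the blue crate, under the yellow one, and move jars between the two pans until all five stand on the pans and both pans sit level again. Keep every jar upright all the time, do not shove the crates, and leave the cup, the socket wrench and the torch where they are.

Things in the scene. Friction and masses are not known exactly. Their poses are not given: they have to be found in the camera images.
- scale: two-pan counter scale, green cast body on a 130 x 400 mm foot, fixed on the counter. Origin: centre of its underside; y runs along the beam from the right pan (-y) to the left pan (+y), z up. A white dial plate 50 mm wide (top 157 mm above the counter) stands in the 86 mm gap between the pans. Where a load stands on its pan does not affect the balance
- beam (a joint): tilt of the scale's beam in rad: 0 when the pans are level with each other, positive when the left pan (+y of the scale) is higher, so lighter; stops at -0.12 and 0.12. Damped (settles in about 1.5 s); leans about 0.05 rad per 100 g of difference
- pan_left_mid (a point): centre of the left (+y) steel pan, on its flat upper face; axes as the scale's. Round dish, flat within 95 mm of its centre, rim of 112 mm radius 9 mm above the flat. It lies 155 mm from the scale's middle and, when level, 115 mm above the counter; it stays horizontal while it rises and sinks by up to 19 mm
- pan_right_mid (a point): centre of the right (-y) pan, on its flat upper face; otherwise the same as the left one
- crates: fixed stack: blue hopper crate 310 x 220 x 150 mm (floor 6 mm thick) and on it, from 150 to 260 mm up, a smaller yellow crate. Origin: centre of its underside on the counter; -x is the open front. In this frame the 34 mm high front lip is at x = -155 mm, the yellow crate's front wall at x = -80 mm, the sides at y = +-110 mm; the opening between lip and yellow crate is free
- jar_large1: sealed round large jar with a red lid, 58 mm in diameter over its whole height (lid included), 120 mm tall, about 400 g (within 2 percent); one of the four that stand upright on the pans at the start, a large and a medium one on each pan. Origin: centre of its underside, z up along its axis
- jar_medium1: sealed round medium jar with a green lid, 58 mm in diameter over its whole height (lid included), 98 mm tall, about 300 g (within 2 percent); one of the four that stand upright on the pans at the start, a large and a medium one on each pan. Origin: centre of its underside, z up along its axis
- jar_large2: sealed round large jar with a red lid, 58 mm in diameter over its whole height (lid included), 120 mm tall, about 400 g (within 2 percent); one of the four that stand upright on the pans at the start, a large and a medium one on each pan. Origin: centre of its underside, z up along its axis
- jar_medium2: sealed round medium jar with a green lid, 58 mm in diameter over its whole height (lid included), 98 mm tall, about 300 g (within 2 percent); one of the four that stand upright on the pans at the start, a large and a medium one on each pan. Origin: centre of its underside, z up along its axis
- jar_small: sealed round small jar with an orange lid, 58 mm in diameter over its whole height (lid included), 76 mm tall, about 200 g (within 2 percent); at the start it stands upright on the floor of the blue crate, 12 to 30 mm behind the lip; the yellow crate's front wall overhangs 12 to 30 mm behind the jar's axis. Origin: centre of its underside, z up along its axis
- cup: bystander: white ceramic mug, 76 mm wide and 85 mm high, standing on the counter between the robot, the right pan and the crates; origin at the centre of its underside
- socket_wrench: bystander: chrome socket wrench, 210 mm long and up to 32 mm high, lying on the counter beyond the scale; origin under about its middle, x along it
- torch: bystander: black torch, 160 mm long and 48 mm thick, lying in the yellow crate; origin under its middle, x along it
Not all that is in view belongs to the job. There is more than one size of the jar_small; the job needs the smallest.

How it is judged:
By the outcome, as a careful person would: the job done as asked, in the order asked, and still so for the second after the job is handed in, with the robot touching nothing.
It also fails if it takes over 72 s, if anything falls off the work surface, if the arm or the gripper's body presses on something with over 40 N, if the wrist force passes 120 N, or if a joint passes its speed limit or range.

### The arm

A 7-joint arm with a two-finger parallel gripper is mounted at the origin on the work surface. World frame = base frame: x ahead of the robot, y to its left, z up, the work surface at z = 0. Lengths are in m, angles in rad, forces in N, time in s.
With the tool pointing down it reaches from about 0.425 to 0.925 m from the base axis. Payload 6.8 kg.
Tool frame: the origin (TCP) lies on the centre line of the jaws, within the pads' length; the fingertips stand 25 mm ahead of it and the grasp point (between the pads) lies 6 mm ahead of it; z points along the fingers, y is the line along which they close (so a half turn about z gives the same grasp; the last joint's range is limited). The gripper opens to 85 mm and grips with 20 to 120 N. Pads are 22 mm wide; open, the fingers measure 114 mm over their backs; the gripper's body (76 mm by 85 mm) begins 54 mm behind the grasp point. The pads swing forward as they close: fully open they stand 13 mm farther back than shut.
Start: joints at [-1.23, 0.477, 0.022, 1.555, -0.011, 1.109, -0.083], TCP at [0.293, 0.608, 0.233] pointing down, gripper open.
Joint ranges: [-2.96, 2.96], [-0.34, 2.1], [-1.41, 1.46], [0.24, 2.44], [-1.37, 4.51], [0.17, 1.92], [-2.96, 2.96]. Speed limits (rad/s): [2.39, 2.39, 3.14, 3.14, 3.14, 3.14, 3.14].

### API

Orientations are given as a rotation vector (axis times angle).
In Python, from bench import status, imaging, workorder gives the robot as it stands.
- The arm moves only by the tool send_rows, never from a script. Its argument "steps" is a list of rows, each an object of numbers: "dx", "dy", "dz": the shift along the tool's x, y, z in cm; "yaw": the turn about the tool's z in degrees; "gripper": the opening, from 0 (shut) to 1 (fully open). A call has 1 to 5 rows; each row is the pose to reach, as a shift and turn from the pose commanded when the call began, along the tool's axes at that moment; what a row does not reach only later rows make up. A row lasts 1/8 s, in which the tool goes at most 62.5 mm and 10.7 degrees, less where a joint would pass 70% of its speed; a pose out of reach is approached as far as the arm can. A call with a gripper value outside its range is refused whole. The fingers move at their own pace and stop on an object; "force" is the grip in N (left out, the last holds). Time passes only in rows, so rows that repeat a pose let the fingers close. It gives the time, the measured TCP pose, the force, the opening and the grip force at its end, in the units of the state.
- status.get_obs(): the state, without advancing time (a new reading comes with each control period).
- imaging.grab_frame(name): name is "scene" or "top"; returns a dict with "color" (384x512x3 uint8, red, green, blue), "depth" (384x512 float32, m along the optical axis (not along the pixel's ray), 0 where there is no reading), "K" (3x3 intrinsics, pixels), "R" (3x3) and "t" (3): a world point X has camera coordinates R X + t. Camera axes: x right, y down, z forward; pixel columns grow to the right and rows downward; lengths in m; the calibration is good to about 2 mm. A picture is of the moment at which its call begins.
- workorder.hand_in(): hands the job in; it is judged then, once.
The state is a dict: "clock": time; "joints": joint angles; "qvel": joint speeds; "tau": joint torques, N m; "tcp_pos": TCP position; "orientation": TCP orientation; "contact_force": force on the tool from outside, world axes, zero at the start; "moment": the same for the moment, N m; "grip_width": finger opening in m; "gripper_force": force on a finger pad.
Only numpy, scipy, OpenCV 4.12 (cv2) and the standard library are available. Lean on these libraries where they do the work, as an engineer would, in place of code of your own. Each camera call takes 0.05 s, during which the arm holds its last target. There are 200 camera calls.

## Working session

There is one attempt and no reset: what is moved stays moved. The work goes in short steps, Python scripts to look and compute and a tool call to move; the robot and the scene stay as the last step left them, time stands still between calls to the robot, and variables do not carry over. Pictures are saved under pics/ and viewed, at most 10 in all, crops included, and the job is handed in when it is done.

Besides the shell and the picture viewer there is one more tool, called by a JSON object that holds its "method" and its "body", one argument or row to a line. send_rows: Moves the arm, as the interface text tells. Its arguments: {"type":"object","properties":{"steps":{"type":"array"},"force":{"type":"number"}},"required":["steps"]}

```bash
mkdir -p pics; ls
cat > h.py <<'E'
import numpy as np, cv2
from bench import status, imaging, workorder
def world(f):
    d=f["depth"];K=f["K"];h,w=d.shape
    v,u=np.mgrid[:h,:w]
    c=np.stack([(u-K[0,2])/K[0,0]*d,(v-K[1,2])/K[1,1]*d,d],-1)
    return (c-f["t"])@f["R"]
E
python3 - <<'E'
from h import *
print(status.get_obs())
for n in("scene","top"):
    f=imaging.grab_frame(n); np.savez(f"pics/{n}0.npz",**f)
    cv2.imwrite(f"pics/{n}0.png",cv2.resize(f["color"][:,:,::-1],(800,600)))
    print(n,f["K"],-f["R"].T@f["t"],f["R"])
E
```

```text
pics
{'clock': 0.0, 'joints': array([-1.23008424,  0.4778369 ,  0.0223393 ,  1.55644357, -0.01147044,
        1.10932466, -0.08311267]), 'qvel': array([-0.00084452,  0.00093683,  0.00059874,  0.0012895 ,  0.00232276,
       -0.00077327,  0.00132669]), 'tau': array([ 6.75959618e-04, -5.96444178e+01,  1.60800666e+00, -2.81197625e+01,
        1.24412737e-02,  9.28773807e-03, -1.66324315e-05]), 'tcp_pos': array([0.29264281, 0.60760442, 0.23230438]), 'orientation': array([-6.98998826e-01, -3.06258061e+00,  2.93251628e-03]), 'contact_force': array([-0.36990436,  0.36800619,  0.40530672]), 'moment': array([ 0.03897472, -0.01353388,  0.01054097]), 'gripper_force': 0.0, 'grip_width': 0.08519074973625128}
scene [[424.08070656   0.         253.88405071]
 [  0.         424.08070656 191.1069528 ]
 [  0.           0.           1.        ]] [ 1.20799964 -0.2331322   1.23805635] [[ 0.33488033  0.94222587 -0.0080973 ]
 [ 0.80154161 -0.28937588 -0.52325199]
 [-0.49536473  0.16873648 -0.85213953]]
top [[368.82131699   0.         257.38254069]
 [  0.         368.82131699 189.45822803]
 [  0.           0.           1.        ]] [ 0.3766604  -0.00498424  1.01371   ] [[-0.01538872 -0.9998807  -0.00133457]
 [-0.97741478  0.01532428 -0.21077359]
 [ 0.2107689  -0.0019391  -0.97753399]]
```

View pics/scene0.png

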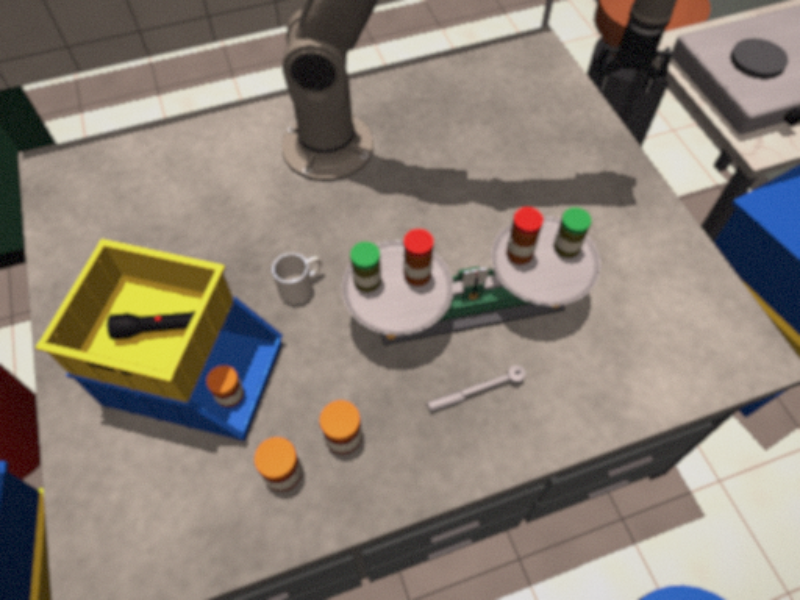

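View pics/top0.png

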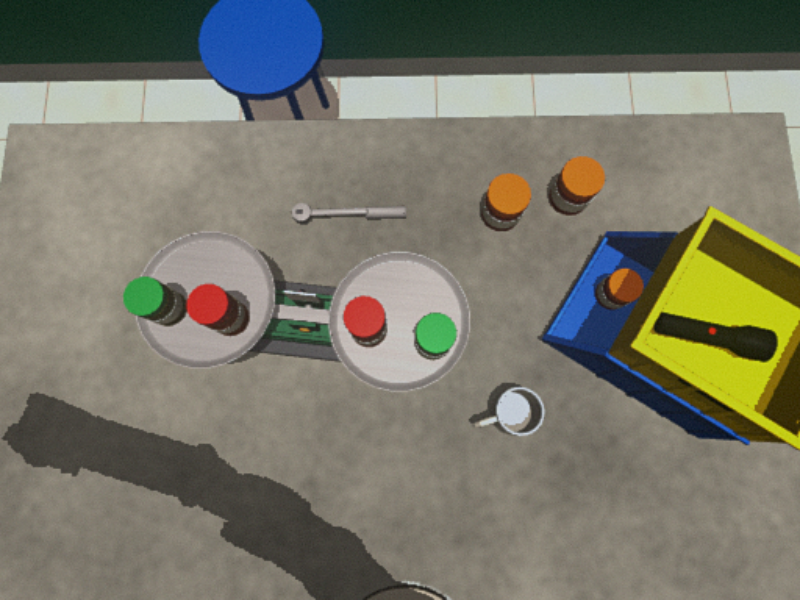

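The scene view shows orange lids at (223,380) in the blue crate, and at (341,420) and (277,458) on the open counter. In the top view they are at (622,287), (508,195) and (582,178). Only the first stands in the blue crate under the yellow one, so it should be the jar meant; I'll confirm with a crop and the lid heights. The pans hold green/red lids at top view (145,297)/(208,305) on the left and (435,333)/(364,318) on the right. The cup is at (515,411).

```bash
cat >> h.py <<'E'
from scipy import ndimage
from scipy.optimize import least_squares
RNG={"red":[(0,150,90),(4,255,255)],"green":[(50,120,60),(80,255,255)],"orange":[(5,150,60),(16,255,255)],"yellow":[(22,150,60),(34,255,255)],"blue":[(100,150,50),(125,255,255)]}
def mask(f,c):
    hsv=cv2.cvtColor(f["color"],cv2.COLOR_RGB2HSV); return cv2.inRange(hsv,*RNG[c])
def lids(f,c,amin=60):
    W=world(f); lab,n=ndimage.label(mask(f,c)); out=[]
    for i in range(1,n+1):
        m=lab==i
        if m.sum()<amin: continue
        P=W[m&(f["depth"]>0)]; zt=np.percentile(P[:,2],90); T=P[abs(P[:,2]-zt)<.005]
        (x,y),r=cv2.minEnclosingCircle(T[:,:2].astype(np.float32))
        v,u=np.nonzero(m); out.append((round(u.mean()),round(v.mean()),int(m.sum()),np.round([*T[:,:2].mean(0),x,y,r,np.median(T[:,2])],4)))
    return out
E
python3 - <<'E'
from h import *
for n in("scene","top"):
    f=dict(np.load(f"pics/{n}0.npz"))
    for c in("red","green","orange"):
        for l in lids(f,c): print(n,c,*l)
    W=world(f)
    for c,lo,hi in(("yellow",.255,.265),("blue",.030,.160),("blue",.028,.037)):
        m=(mask(f,c)>0)&(W[...,2]>lo)&(W[...,2]<hi)&(np.abs(W[...,1]+.5)<.45)&(W[...,0]<.9)
        P=W[m]; r=cv2.minAreaRect(P[:,:2].astype(np.float32)) if len(P) else None
        print(n,c,lo,len(P),r, cv2.boxPoints(r).round(4).tolist() if r else '')
f=dict(np.load("pics/top0.npz")); g=dict(np.load("pics/scene0.npz"))
a=f["color"][130:240,340:470,::-1]; b=g["color"][215:325,110:240,::-1]
cv2.imwrite("pics/crop1.png",cv2.resize(np.hstack([a,b]),(780,330),interpolation=cv2.INTER_CUBIC))
E
```

```text
scene red 338 140 247 [0.5409 0.2608 0.5396 0.2608 0.0296 0.235 ]
scene red 268 155 260 [0.5203 0.0444 0.5198 0.0446 0.0292 0.2366]
scene green 368 141 221 [0.5594 0.3602 0.5591 0.3588 0.0284 0.2126]
scene green 233 164 239 [ 0.4994 -0.0551  0.498  -0.0563  0.028   0.2149]
scene orange 394 8 324 [-0.2736  1.0182 -0.2754  1.0159  0.0213 -0.0097]
scene orange 440 8 347 [-0.1892  1.1607 -0.188   1.1661  0.0438  0.0072]
scene orange 335 152 102 [0.5578 0.2442 0.5564 0.2485 0.0202 0.2226]
scene orange 267 167 104 [0.5417 0.0356 0.538  0.0387 0.0192 0.2183]
scene orange 142 244 297 [ 0.5944 -0.3802  0.5935 -0.3811  0.0284  0.0836]
scene orange 217 270 539 [ 0.7519 -0.1921  0.7512 -0.1927  0.0369  0.0987]
scene orange 176 294 588 [ 0.7814 -0.3205  0.7806 -0.3201  0.0366  0.0985]
scene yellow 0.255 1485 ((0.49780601263046265, -0.47349241375923157), (0.2446032166481018, 0.23487043380737305), 56.16432571411133) [[0.33219999074935913, -0.5097000002861023], [0.5273000001907349, -0.640500009059906], [0.6635000109672546, -0.4372999966144562], [0.4684000015258789, -0.30649998784065247]]
scene blue 
[... 1277 characters left out ...]
6355000138282776], [0.6628000140190125, -0.43459999561309814], [0.4672999978065491, -0.3041999936103821]]
top blue 0.03 878 ((0.5171520113945007, -0.43835338950157166), (0.31388336420059204, 0.231028750538826), 55.909793853759766) [[0.3334999978542328, -0.503600001335144], [0.5249000191688538, -0.6330999732017517], [0.7008000016212463, -0.37310001254081726], [0.5095000267028809, -0.243599995970726]]
top blue 0.028 239 ((0.5161923170089722, -0.43389052152633667), (0.307567298412323, 0.2217167466878891), 55.909793853759766) [[0.33820000290870667, -0.499099999666214], [0.5217999815940857, -0.6233999729156494], [0.6941999793052673, -0.3686999976634979], [0.5105999708175659, -0.2443999946117401]]
```

View pics/crop1.png

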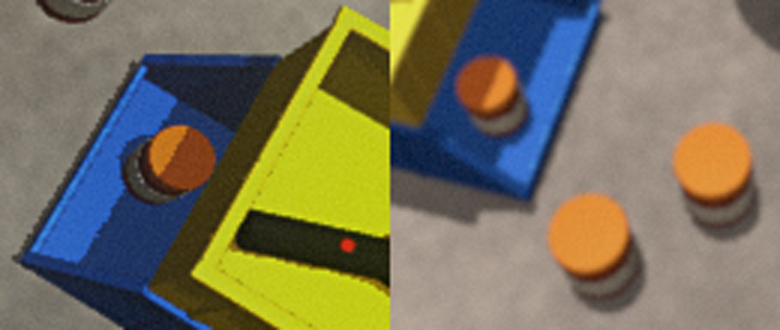

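The crop confirms it: the jar in the blue crate has a lid of 29 mm radius at z = 0.082, which fits 76 mm plus the floor. The two on the counter have 37 mm radius and are 97 mm tall, so they are decoys. The jar's axis stands only about 10 mm ahead of the yellow wall, too close for the gripper body. I'll first draw the jar forward with one fingertip on its lid.

```bash
cat >> h.py <<'E'
from scipy.spatial.transform import Rotation as Ro
F=np.array([.558,.830]);G=np.array([.830,-.558])   # crate front normal, lateral
def go(x,y,z,ang=None):
    """cm shifts in tool axes (and yaw deg) from measured pose to world TCP target; ang = world angle of tool y"""
    o=status.get_obs();R=Ro.from_rotvec(o["orientation"]).as_matrix()
    d=R.T@(np.array([x,y,z])-o["tcp_pos"])*100; a=np.degrees(np.arctan2(R[1,1],R[0,1]))
    yaw=0 if ang is None else (a-ang+90)%180-90
    print("clk",round(o["clock"],2),"tcp",o["tcp_pos"].round(4),"ang",round(a,1),"d",d.round(2),"yaw",round(yaw,1),"F",o["contact_force"].round(1),"w",round(o["grip_width"],4),"j",o["joints"].round(2))
E
python3 - <<'E'
from h import *
go(.60,-.18,.32,56.1)
go(.614,-.348,.32,56.1)
for n in("scene","top"):
    f=dict(np.load(f"pics/{n}0.npz"));W=world(f);hsv=cv2.cvtColor(f["color"],cv2.COLOR_RGB2HSV)
    m=(W[...,2]>.108)&(W[...,2]<.128)&(hsv[...,1]<60)&(W[...,0]>.35)&(W[...,0]<.75)&(abs(W[...,1]-.15)<.33)
    lab,k=ndimage.label(m)
    for i in range(1,k+1):
        P=W[lab==i]
        if len(P)>500:
            c,r=cv2.minEnclosingCircle(P[:,:2].astype(np.float32)); print(n,len(P),np.round(c,4),round(r,4),np.median(P[:,2]).round(4))
E
```

```text
clk 0.1 tcp [0.2927 0.6077 0.2324] ang 64.3 d [-61.87 -57.64  -8.65] yaw 8.2 F [-0.8  0.5  0.2] w 0.0854 j [-1.23  0.48  0.02  1.56 -0.01  1.11 -0.08]
clk 0.1 tcp [0.2927 0.6077 0.2324] ang 64.3 d [-70.42 -72.17  -8.63] yaw 8.2 F [-0.8  0.5  0.2] w 0.0854 j [-1.23  0.48  0.02  1.56 -0.01  1.11 -0.08]
scene 2217 [0.5706 0.305 ] 0.1139 0.1153
scene 2419 [ 0.5315 -0.003 ] 0.1122 0.1172
top 4475 [0.5722 0.3069] 0.1118 0.1141
top 5037 [ 0.5318 -0.0011] 0.1115 0.1157
```

{"method": "send_rows", "body": {
  "steps": [
    {"dz": -6,"gripper": 0.5},
    {"dx": -5,"dy": -5,"dz": -9,"yaw": 8.2,"gripper": 0.5},
    {"dx": -10,"dy": -9,"dz": -9,"yaw": 8.2,"gripper": 0.5},
    {"dx": -14,"dy": -13,"dz": -9,"yaw": 8.2,"gripper": 0.5},
    {"dx": -18,"dy": -17,"dz": -9,"yaw": 8.2,"gripper": 0.5}
  ]
}}

```text
validation failed for argument at $.st...
```

```bash
python3 -c "
from h import *
go(.614,-.348,.32,56.1)"
```

```text
clk 0.1 tcp [0.2927 0.6077 0.2324] ang 64.3 d [-70.42 -72.17  -8.63] yaw 8.2 F [-0.8  0.5  0.2] w 0.0854 j [-1.23  0.48  0.02  1.56 -0.01  1.11 -0.08]
```

{"method": "send_rows", "body": {
  "steps": [
    {"dx": 0,"dy": 0,"dz": -6,"yaw": 0,"gripper": 0.5},
    {"dx": -5,"dy": -5,"dz": -9,"yaw": 8.2,"gripper": 0.5},
    {"dx": -10,"dy": -9,"dz": -9,"yaw": 8.2,"gripper": 0.5},
    {"dx": -14,"dy": -13,"dz": -9,"yaw": 8.2,"gripper": 0.5},
    {"dx": -18,"dy": -17,"dz": -9,"yaw": 8.2,"gripper": 0.5}
  ]
}}

```text
clock: 0.72
tcp_pos: [0.3808, 0.3774, 0.3231]
orientation: [0.917, 3.005, -0.0]
contact_force: [0.1, -0.2, 0.3]
grip_width: 0.0425
gripper_force: 0.0
```

```bash
python3 -c "
from h import *
go(.614,-.348,.32,56.1)"
```

```text
clk 0.72 tcp [0.3808 0.3774 0.3231] ang 56.1 d [-59.83 -47.18   0.32] yaw -0.0 F [ 0.1 -0.2  0.3] w 0.0425 j [-1.01  0.17  0.13  1.78 -0.02  1.19  0.11]
```

{"method": "send_rows", "body": {
  "steps": [
    {"dx": -4.8,"dy": -3.8,"dz": 0,"yaw": 0,"gripper": 0.5},
    {"dx": -9.6,"dy": -7.5,"dz": 0,"yaw": 0,"gripper": 0.5},
    {"dx": -14.4,"dy": -11.3,"dz": 0,"yaw": 0,"gripper": 0.5},
    {"dx": -19.1,"dy": -15,"dz": 0,"yaw": 0,"gripper": 0.5},
    {"dx": -23.9,"dy": -18.8,"dz": 0,"yaw": 0,"gripper": 0.5}
  ]
}}

```text
clock: 1.35
tcp_pos: [0.4738, 0.0884, 0.3232]
orientation: [-0.916, -3.005, -0.0]
contact_force: [1.3, 0.2, -0.8]
grip_width: 0.0427
gripper_force: 0.0
```

{"method": "send_rows", "body": {
  "steps": [
    {"dx": -4.8,"dy": -3.8,"dz": 0,"yaw": 0,"gripper": 0.5},
    {"dx": -9.6,"dy": -7.5,"dz": 0,"yaw": 0,"gripper": 0.5},
    {"dx": -14.4,"dy": -11.3,"dz": 0,"yaw": 0,"gripper": 0.5},
    {"dx": -19.1,"dy": -15,"dz": 0,"yaw": 0,"gripper": 0.5},
    {"dx": -23.9,"dy": -18.8,"dz": 0,"yaw": 0,"gripper": 0.5}
  ]
}}

```text
clock: 1.98
tcp_pos: [0.5675, -0.2005, 0.323]
orientation: [-0.915, -3.005, -0.001]
contact_force: [1.4, -0.5, 0.4]
grip_width: 0.0426
gripper_force: 0.0
```

```bash
python3 -c "
from h import *
go(.614,-.348,.32,56.1)"
```

```text
clk 1.98 tcp [ 0.5675 -0.2005  0.323 ] ang 56.1 d [-12.08  -9.66   0.3 ] yaw 0.0 F [ 1.4 -0.5  0.4] w 0.0426 j [-0.23  0.32  0.6   1.66 -0.19  1.23  1.4 ]
```

{"method": "send_rows", "body": {
  "steps": [
    {"dx": -4,"dy": -3,"dz": 0,"yaw": 0,"gripper": 0.5},
    {"dx": -8.2,"dy": -6.2,"dz": 0,"yaw": 0,"gripper": 0.5},
    {"dx": -12,"dy": -9.3,"dz": 0,"yaw": 0,"gripper": 0.5},
    {"dx": -12,"dy": -9.3,"dz": 5,"yaw": 0,"gripper": 0.5},
    {"dx": -12,"dy": -9.3,"dz": 5,"yaw": 0,"gripper": 0.5}
  ]
}}

```text
clock: 2.6
tcp_pos: [0.6128, -0.3417, 0.2686]
orientation: [-0.915, -2.996, -0.003]
contact_force: [-0.6, 0.4, 0.6]
grip_width: 0.0429
gripper_force: 0.0
```

Run:
```python
from h import *
go(.616,-.344,.12,56.1)
fs=[imaging.grab_frame(n) for n in("scene","top")]
for n,f in zip(("scene","top"),fs):
    W=world(f); m=(W[...,2]>.275)&(W[...,2]<.40)&(abs(W[...,0]-.616)<.12)&(abs(W[...,1]+.344)<.12); P=W[m]; P=P[:,:2]
    print(n,len(P),"f",np.percentile(P@F,[0.5,2,98,99.5]).round(4),"l",np.percentile(P@G,[.5,2,98,99.5]).round(4))
    m=(mask(f,"yellow")>0)&(W[...,2]>.255)&(W[...,2]<.265);P=W[m]; print("yel f max",np.percentile(P[:,:2]@F,[98,99.5]).round(4))
a=fs[0]["color"][150:350,40:290,::-1]; b=fs[1]["color"][100:300,262:512,::-1]
cv2.imwrite("pics/p3.png",cv2.resize(np.hstack([a,b]),(800,320),interpolation=cv2.INTER_CUBIC))
```

```text
clk 2.6 tcp [ 0.6128 -0.3417  0.2686] ang 56.1 d [-0.53  0.   14.86] yaw -0.0 F [-0.6  0.4  0.6] w 0.0429 j [ 0.04  0.56  0.59  1.46 -0.32  1.23  1.65]
scene 651 f [-0.0071 -0.005   0.1217  0.1229] l [0.6896 0.6921 0.7202 0.7288]
yel f max [0.0053 0.0065]
top 839 f [0.0264 0.032  0.1238 0.125 ] l [0.6718 0.6816 0.7105 0.7124]Traceback (most recent call last):
  File "<stdin>", line 7, in <module>
    return _quantile_unchecked(
        a, q, axis, out, overwrite_input, method, keepdims, weights)
    return _ureduce(a,
                    func=_quantile_ureduce_func,
    ...<5 lines>...
                    overwrite_input=overwrite_input,
                    method=method)
    r = func(a, **kwargs)
    result = _quantile(arr,
                       quantiles=q,
    ...<2 lines>...
                       out=out,
                       weights=wgt)
    slices_having_nans = np.isnan(arr[-1, ...])
                                  ~~~^^^^^^^^^
IndexError: index -1 is out of bounds for axis 0 with size 0
```

Run:
```python
from h import *
f=imaging.grab_frame("scene");g=imaging.grab_frame("top")
for n,q in(("s",f),("t",g)):
  W=world(q)
  for z in np.arange(.24,.48,.02):
    m=(W[...,2]>z)&(W[...,2]<z+.02)&(np.hypot(W[...,0]-.613,W[...,1]+.342)<.11)&(mask(q,"yellow")==0);P=W[m][:,:2]
    if len(P)>5: print(n,z.round(2),len(P),"f",np.percentile(P@F,[2,98]).round(3),"l",np.percentile(P@G,[2,98]).round(3))
cv2.imwrite("pics/p3.png",cv2.resize(np.hstack([q["color"][s] for q,s in((f,np.s_[100:300,20:270,::-1]),(g,np.s_[100:300,262:512,::-1]))]),(800,320),interpolation=cv2.INTER_CUBIC))
```

```text
s 0.24 12 f [0.    0.005] l [0.701 0.757]
s 0.26 6 f [0.034 0.079] l [0.697 0.711]
s 0.28 65 f [0.029 0.092] l [0.694 0.715]
s 0.3 55 f [0.029 0.092] l [0.694 0.715]
s 0.32 119 f [0.003 0.11 ] l [0.694 0.717]
s 0.34 123 f [0.003 0.117] l [0.695 0.72 ]
s 0.36 198 f [-0.005  0.123] l [0.692 0.723]
s 0.38 75 f [0.037 0.114] l [0.695 0.72 ]
s 0.4 138 f [0.04  0.094] l [0.688 0.74 ]
s 0.42 180 f [0.042 0.095] l [0.688 0.741]
s 0.44 152 f [0.041 0.093] l [0.691 0.741]
s 0.46 176 f [0.041 0.097] l [0.687 0.742]
t 0.26 13 f [0.033 0.088] l [0.691 0.709]
t 0.28 85 f [0.025 0.094] l [0.691 0.712]
t 0.3 74 f [0.029 0.096] l [0.689 0.709]
t 0.32 148 f [0.035 0.112] l [0.689 0.712]
t 0.34 165 f [0.039 0.119] l [0.684 0.701]
t 0.36 270 f [0.047 0.125] l [0.682 0.713]
t 0.38 88 f [0.081 0.105] l [0.688 0.709]
t 0.4 184 f [0.055 0.096] l [0.664 0.706]
t 0.42 214 f [0.059 0.096] l [0.664 0.707]
t 0.44 164 f [0.063 0.094] l [0.665 0.697]
t 0.46 203 f [0.07  0.098] l [0.664 0.706]
```

View pics/p3.png

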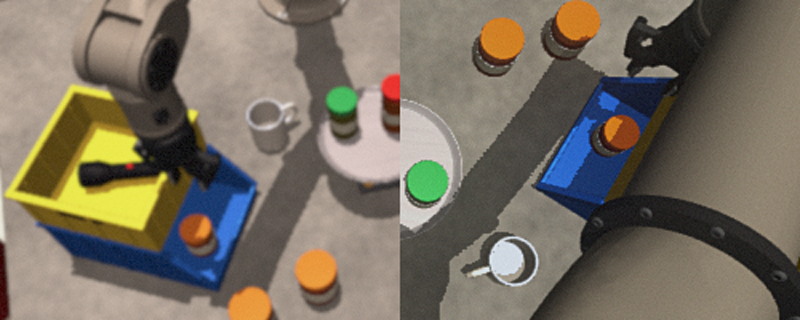

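The gripper sits above the crate front at left-half pixel (185,165). The lid is free at left half (197,232) and right half (620,133). The finger linkage is about ±64 mm wide from 50 mm above the TCP, so pressing on the lid beside the yellow wall would clash. Next I measure the fully open linkage in the first frame and consider reaching low under the overhang.

Run:
```python
from h import *
a=np.radians(64.3);Y=np.array([np.cos(a),np.sin(a)]);X=np.array([-np.sin(a),np.cos(a)]);T=np.array([.2927,.6077])
for n in("scene","top"):
  W=world(dict(np.load(f"pics/{n}0.npz")))
  for z in np.arange(-.03,.2,.01):
    m=(abs(W[...,2]-.2324-z-.005)<.005)&(np.hypot(W[...,0]-T[0],W[...,1]-T[1])<.11);P=W[m][:,:2]-T
    if len(P)>4: print(n,z.round(2),len(P),"y",np.percentile(P@Y,[2,98]).round(3),"x",np.percentile(P@X,[2,98]).round(3))
# blue side wall profile: height vs f near +l side
for n in("scene","top"):
  f=dict(np.load(f"pics/{n}0.npz"));W=world(f);m=mask(f,"blue")>0
  fx=W[...,:2]@F;l=W[...,:2]@G
  for lo in np.arange(-.02,.09,.02):
    for s,k in((.70,.80),(.55,.62)):
      q=m&(fx>lo)&(fx<lo+.02)&(l>s)&(l<k)&(W[...,2]<.2)
      if q.sum()>4: i=W[q][:,2].argmax(); print(n,"f",lo.round(2),s,"zmax",np.percentile(W[q][:,2],97).round(3),"l",l[q].min().round(3),l[q].max().round(3))
```

```text
scene 0.01 12 y [-0.03  0.05] x [-0.011  0.005]
scene 0.02 28 y [-0.058  0.052] x [-0.017  0.005]
scene 0.03 26 y [-0.059  0.051] x [-0.016  0.009]
scene 0.04 26 y [-0.059  0.051] x [-0.018  0.004]
scene 0.05 34 y [-0.072  0.065] x [-0.019 -0.002]
scene 0.06 94 y [-0.077  0.068] x [-0.017  0.009]
scene 0.07 103 y [-0.075  0.066] x [-0.02   0.012]
scene 0.08 92 y [-0.074  0.067] x [-0.022  0.011]
scene 0.09 93 y [-0.073  0.065] x [-0.023  0.001]
scene 0.1 131 y [-0.072  0.061] x [-0.022  0.001]
scene 0.11 106 y [-0.07   0.062] x [-0.017  0.009]
scene 0.12 24 y [-0.04  0.04] x [-0.039  0.003]
scene 0.13 71 y [-0.04   0.028] x [-0.041 -0.005]
scene 0.14 70 y [-0.04   0.027] x [-0.04  -0.003]
scene 0.15 67 y [-0.039  0.028] x [-0.04 -0.  ]
scene 0.16 78 y [-0.04   0.027] x [-0.04   0.007]
scene 0.17 96 y [-0.039  0.028] x [-0.04   0.001]
scene 0.18 33 y [-0.041  0.023] x [-0.039 -0.007]
scene 0.19 84 y [-0.042  0.029] x [-0.043 -0.   ]
scene f -0.02 0.7 zmax 0.151 l 0.721 0.793
scene f -0.02 0.55 zmax 0.116 l 0.568 0.62
scene f 0.0 0.7 zmax 0.153 l 0.732 0.793
scene f 0.0 0.55 zmax 0.145 l 0.564 0.619
scene f 0.02 0.7 zmax 0.126 l 0.715 0.794
scene f 0.02 0.55 zmax 0.119 l 0.564 0.62
scene f 0.04 0.7 zmax 0.095 l 0.7 0.794
scene f 0.04 0.55 zmax 0.091 l 0.563 0.62
scene f 0.06 0.7 zmax 0.062 l 0.701 0.793
scene f 0.06 0.55 zmax 0.059 l 0.563 0.62
top f -0.02 0.7 zmax 0.009 l 0.701 0.782
top f -0.02 0.55 zmax 0.151 l 0.559 0.62
top f 0.0 0.7 zmax 0.008 l 0.764 0.782
top f 0.0 0.55 zmax 0.152 l 0.559 0.62
top f 0.02 0.7 zmax 0.128 l 0.732 0.788
top f 0.02 0.55 zmax 0.127 l 0.559 0.619
top f 0.04 0.7 zmax 0.093 l 0.701 0.789
top f 0.04 0.55 zmax 0.095 l 0.559 0.62
top f 0.06 0.7 zmax 0.062 l 0.701 0.79
top f 0.06 0.55 zmax 0.065 l 0.56 0.62
top f 0.08 0.7 zmax 0.039 l 0.709 0.788
top f 0.08 0.55 zmax 0.039 l 0.561 0.607
```

{"method": "send_rows", "body": {
  "steps": [
    {"dx": 4.6,"dy": 1.7,"dz": 0,"yaw": 0,"gripper": 0.5},
    {"dx": 4.6,"dy": 1.7,"dz": 4,"yaw": 0,"gripper": 0.5},
    {"dx": 4.6,"dy": 1.7,"dz": 10,"yaw": 0,"gripper": 0.5},
    {"dx": 4.6,"dy": 1.7,"dz": 16,"yaw": 0,"gripper": 0.5},
    {"dx": 4.6,"dy": 1.7,"dz": 18,"yaw": 0,"gripper": 0.5}
  ]
}}

```text
clock: 3.42
tcp_pos: [0.5856, -0.302, 0.0916]
orientation: [-0.914, -3.003, -0.001]
contact_force: [0.1, 0.2, 0.8]
grip_width: 0.0427
gripper_force: 0.0
```

{"method": "send_rows", "body": {
  "steps": [
    {"dx": 0,"dy": 0,"dz": 3,"yaw": 0,"gripper": 0.5},
    {"dx": 0,"dy": 0,"dz": 5.6,"yaw": 0,"gripper": 0.7},
    {"dx": 0,"dy": 0,"dz": 5.8,"yaw": 0,"gripper": 1},
    {"dx": 0,"dy": 0,"dz": 6.2,"yaw": 0,"gripper": 1},
    {"dx": 0,"dy": 0,"dz": 6.2,"yaw": 0,"gripper": 1}
  ]
}}

```text
clock: 4.05
tcp_pos: [0.5872, -0.3039, 0.0328]
orientation: [0.915, 3.003, -0.0]
contact_force: [0.3, 0.2, -0.3]
grip_width: 0.0853
gripper_force: 0.0
```

Run:
```python
from h import *
go(*(.0515*F+.653*G),.026,56.1)
fs=[imaging.grab_frame(n) for n in("scene","top")]
for f in fs: print([l for l in lids(f,"orange") if abs(l[3][5]-.083)<.01])
a=fs[0]["color"][150:350,40:290,::-1]; b=fs[1]["color"][100:300,262:512,::-1]
cv2.imwrite("pics/p4.png",cv2.resize(np.hstack([a,b]),(800,320),interpolation=cv2.INTER_CUBIC))
```

```text
clk 4.05 tcp [ 0.5872 -0.3039  0.0328] ang 56.1 d [ 0.38 -2.39  0.68] yaw -0.0 F [ 0.3  0.2 -0.3] w 0.0853 j [ 0.06  0.73  0.47  1.75 -0.45  0.76  1.73]
[(142, 244, 296, array([ 0.5934, -0.3808,  0.5935, -0.3809,  0.0285,  0.0838]))]
[]
```

View pics/p4.png

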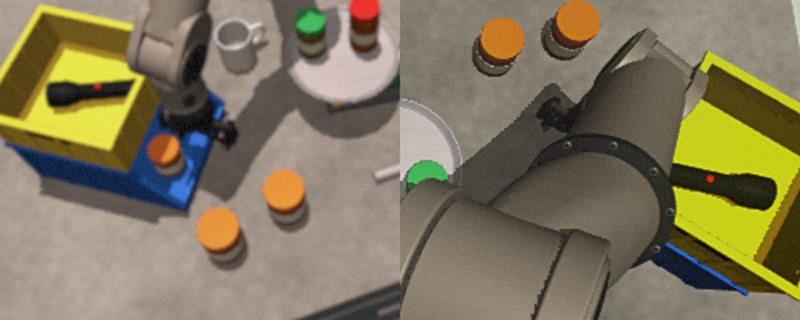

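The gripper is low, straddling the lip at left half (190,125). The jar is untouched at left half (165,153). Now I slide the rear finger under the overhang.

{"method": "send_rows", "body": {
  "steps": [
    {"dx": 0.4,"dy": 0,"dz": 0.8,"yaw": 0,"gripper": 1},
    {"dx": 0.4,"dy": -0.8,"dz": 0.8,"yaw": 0,"gripper": 1},
    {"dx": 0.4,"dy": -1.6,"dz": 0.8,"yaw": 0,"gripper": 1},
    {"dx": 0.4,"dy": -2.2,"dz": 0.8,"yaw": 0,"gripper": 1},
    {"dx": 0.4,"dy": -2.4,"dz": 0.8,"yaw": 0,"gripper": 1}
  ]
}}

```text
clock: 4.78
tcp_pos: [0.569, -0.3221, 0.0234]
orientation: [0.918, 3.004, -0.001]
contact_force: [-0.5, 0.1, 0.1]
grip_width: 0.0851
gripper_force: 0.0
```

Run:
```python
from h import *
go(*(.0515*F+.653*G),.026,56.1)
for l in lids(imaging.grab_frame("scene"),"orange"):
  if abs(l[3][5]-.083)<.01: print(l,l[3][:2]@F,l[3][:2]@G)
```

```text
clk 4.78 tcp [ 0.569  -0.3221  0.0234] ang 56.0 d [-0.12  0.13 -0.26] yaw -0.1 F [-0.5  0.1  0.1] w 0.0851 j [ 0.1   0.74  0.46  1.77 -0.46  0.74  1.77]
(142, 244, 295, array([ 0.594 , -0.38  ,  0.5925, -0.3803,  0.0285,  0.0837])) 0.01605200000000001 0.70506
```

{"method": "send_rows", "body": {
  "steps": [
    {"dx": -1.2,"dy": 0,"dz": -0.2,"yaw": 0,"gripper": 1},
    {"dx": -1.6,"dy": 0,"dz": -0.2,"yaw": 0,"gripper": 1},
    {"dx": -2.0,"dy": 0.4,"dz": -0.2,"yaw": 0,"gripper": 1},
    {"dx": -2.4,"dy": 0.8,"dz": -0.2,"yaw": 0,"gripper": 1},
    {"dx": -2.4,"dy": 0.8,"dz": -0.2,"yaw": 0,"gripper": 1}
  ]
}}

```text
clock: 5.45
tcp_pos: [0.5947, -0.3272, 0.0251]
orientation: [0.914, 3.005, 0.001]
contact_force: [-0.2, 1.0, -1.4]
grip_width: 0.0851
gripper_force: 0.0
```

Run:
```python
from h import *
go(*(.0515*F+.653*G),.026,56.1); p=status.get_obs()["tcp_pos"][:2]; print(p@F,p@G)
for l in lids(imaging.grab_frame("scene"),"orange"):
  if abs(l[3][5]-.083)<.01: print(l,l[3][:2]@F,l[3][:2]@G)
```

```text
clk 5.45 tcp [ 0.5947 -0.3272  0.0251] ang 56.2 d [ 2.3  -0.88 -0.09] yaw 0.1 F [-0.2  1.  -1.4] w 0.0851 j [ 0.1   0.77  0.46  1.7  -0.46  0.78  1.76]
0.0603007740314378 0.6761836073763674
(142, 248, 307, array([ 0.607 , -0.3824,  0.6068, -0.383 ,  0.0297,  0.0846])) 0.021314 0.7171892
```

{"method": "send_rows", "body": {
  "steps": [
    {"dx": 0.8,"dy": 0,"dz": 0,"yaw": 0,"gripper": 1},
    {"dx": 0.8,"dy": -1.1,"dz": 0,"yaw": 0,"gripper": 1},
    {"dx": 0.6,"dy": -1.1,"dz": 0,"yaw": 0,"gripper": 1},
    {"dx": -0.4,"dy": -1.1,"dz": 0,"yaw": 0,"gripper": 1},
    {"dx": -0.7,"dy": -0.9,"dz": 0,"yaw": 0,"gripper": 1}
  ]
}}

```text
clock: 6.12
tcp_pos: [0.5952, -0.3402, 0.0255]
orientation: [0.917, 3.004, -0.001]
contact_force: [-2.9, -1.1, 1.7]
grip_width: 0.0853
gripper_force: 0.0
```

{"method": "send_rows", "body": {
  "steps": [
    {"dx": -0.3,"dy": 0.3,"dz": 0,"yaw": 0,"gripper": 1},
    {"dx": -0.6,"dy": 0.7,"dz": 0,"yaw": 0,"gripper": 1},
    {"dx": -0.6,"dy": 0.7,"dz": 0,"yaw": 0,"gripper": 1}
  ]
}}

```text
clock: 6.5
tcp_pos: [0.6043, -0.3361, 0.0252]
orientation: [0.915, 3.005, 0.001]
contact_force: [-1.2, -0.2, 0.8]
grip_width: 0.0851
gripper_force: 0.0
```

```bash
cat >> h.py <<'E'
def st():
    o=status.get_obs();p=o["tcp_pos"][:2]; print("clk",o["clock"].__round__(2),"T f,l",(p@F).round(4),(p@G).round(4),"z",o["tcp_pos"][2].round(4),o["contact_force"].round(1))
    for l in lids(imaging.grab_frame("scene"),"orange"):
        if abs(l[3][5]-.083)<.012: print(l[2],l[3],"jar f,l",(l[3][:2]@F).round(4),(l[3][:2]@G).round(4))
E
python3 -c "
from h import *
st()"
```

```text
clk 6.5 T f,l 0.0582 0.6891 z 0.0252 [-1.2 -0.2  0.8]
312 [ 0.6208 -0.3793  0.6207 -0.379   0.028   0.084 ] jar f,l 0.0316 0.7269
```

{"method": "send_rows", "body": {
  "steps": [
    {"dx": 0.5,"dy": 0,"dz": 0,"yaw": 0,"gripper": 1},
    {"dx": 0.5,"dy": -0.9,"dz": 0,"yaw": 0,"gripper": 1},
    {"dx": 0,"dy": -0.95,"dz": 0,"yaw": 0,"gripper": 1},
    {"dx": -1.1,"dy": -0.95,"dz": 0,"yaw": 0,"gripper": 1},
    {"dx": -1.7,"dy": -0.9,"dz": 0,"yaw": 0,"gripper": 1}
  ]
}}

```text
clock: 7.18
tcp_pos: [0.6134, -0.3547, 0.0255]
orientation: [0.916, 3.004, -0.001]
contact_force: [-1.6, -0.6, 1.7]
grip_width: 0.0852
gripper_force: 0.0
```

{"method": "send_rows", "body": {
  "steps": [
    {"dx": 0,"dy": 0.4,"dz": 0,"yaw": 0,"gripper": 1},
    {"dx": 0,"dy": 0.9,"dz": 0,"yaw": 0,"gripper": 1},
    {"dx": 0,"dy": 0.9,"dz": 0,"yaw": 0,"gripper": 1}
  ]
}}

```text
clock: 7.55
tcp_pos: [0.6181, -0.3454, 0.0253]
orientation: [0.915, 3.005, 0.001]
contact_force: [-0.8, -0.6, 2.2]
grip_width: 0.0855
gripper_force: 0.0
```

```bash
python3 -c "
from h import *
st()"
```

```text
clk 7.55 T f,l 0.0582 0.7058 z 0.0253 [-0.8 -0.6  2.2]
275 [ 0.634  -0.3749  0.6311 -0.3736  0.0261  0.0861] jar f,l 0.0426 0.7354
```

{"method": "send_rows", "body": {
  "steps": [
    {"dx": 0.3,"dy": -0.3,"dz": 0,"yaw": 0,"gripper": 1},
    {"dx": 2.8,"dy": -0.3,"dz": 0,"yaw": 0,"gripper": 1},
    {"dx": 3.2,"dy": 1.4,"dz": 0,"yaw": 0,"gripper": 0.6},
    {"dx": 3.2,"dy": 2.0,"dz": 0,"yaw": 0,"gripper": 0.5},
    {"dx": 3.2,"dy": 2.0,"dz": -3,"yaw": 0,"gripper": 0.5}
  ]
}}

```text
clock: 8.22
tcp_pos: [0.6023, -0.3093, 0.0533]
orientation: [-0.911, -3.002, -0.002]
contact_force: [-0.9, 0.6, -0.6]
grip_width: 0.0429
gripper_force: 0.0
```

{"method": "send_rows", "body": {
  "steps": [
    {"dx": 0,"dy": 0,"dz": -6,"yaw": 0,"gripper": 0.5},
    {"dx": 0,"dy": 0,"dz": -12,"yaw": 0,"gripper": 0.5},
    {"dx": 0,"dy": 1,"dz": -18,"yaw": 0,"gripper": 0.5},
    {"dx": 0,"dy": 2,"dz": -22,"yaw": 10,"gripper": 0.7},
    {"dx": 0,"dy": 2,"dz": -22,"yaw": 20,"gripper": 1}
  ]
}}

```text
clock: 8.85
tcp_pos: [0.6166, -0.2952, 0.2799]
orientation: [1.425, 2.791, 0.002]
contact_force: [-0.4, -1.0, -1.1]
grip_width: 0.0759
gripper_force: 0.0
```

Run:
```python
from h import *
st()
fs=[imaging.grab_frame(n) for n in("scene","top")]
for n,f in zip("st",fs):
    for l in lids(f,"orange"):
        if abs(l[3][5]-.083)<.012: print(n,l[2],l[3],"mean f,l",l[3][:2]@F,l[3][:2]@G,"circ",l[3][2:4]@F,l[3][2:4]@G)
    W=world(f);m=(mask(f,"blue")>0);fx=W[...,:2]@F;l=W[...,:2]@G
    for z0,z1,f0,f1 in((.02,.05,.03,.07),(.07,.095,.035,.06),(.1,.13,.015,.04)):
        q=m&(fx>f0)&(fx<f1)&(W[...,2]>z0)&(W[...,2]<z1)&(l>.74)
        if q.sum()>5: print(n,"wall z",z0,q.sum(),"l pct",np.percentile(l[q],[5,25,50,75,95]).round(4))
a=fs[0]["color"][180:330,80:230,::-1]; b=fs[1]["color"][110:260,330:480,::-1]
cv2.imwrite("pics/p5.png",cv2.resize(np.hstack([a,b]),(800,400),interpolation=cv2.INTER_CUBIC))
```

```text
clk 8.85 T f,l 0.0991 0.6765 z 0.2799 [-0.4 -1.  -1.1]
305 [ 0.6285 -0.3728  0.6277 -0.3725  0.0291  0.0835] jar f,l 0.0413 0.7297
s 301 [ 0.6289 -0.3724  0.6284 -0.3724  0.0286  0.0837] mean f,l 0.041834200000000044 0.7297861999999999 circ 0.041555200000000014 0.7293711999999999
s wall z 0.02 21 l pct [0.7835 0.7862 0.7865 0.7869 0.7873]
s wall z 0.07 41 l pct [0.782  0.7848 0.7871 0.7908 0.7928]
s wall z 0.1 47 l pct [0.7822 0.7847 0.7871 0.7908 0.7922]h.py:20: RuntimeWarning: Mean of empty slice.
  v,u=np.nonzero(m); out.append((round(u.mean()),round(v.mean()),int(m.sum()),np.round([*T[:,:2].mean(0),x,y,r,np.median(T[:,2])],4)))
  ret = um.true_divide(
  return _methods._mean(a, axis=axis, dtype=dtype,
  ret = ret.dtype.type(ret / rcount)
```

View pics/p5.png

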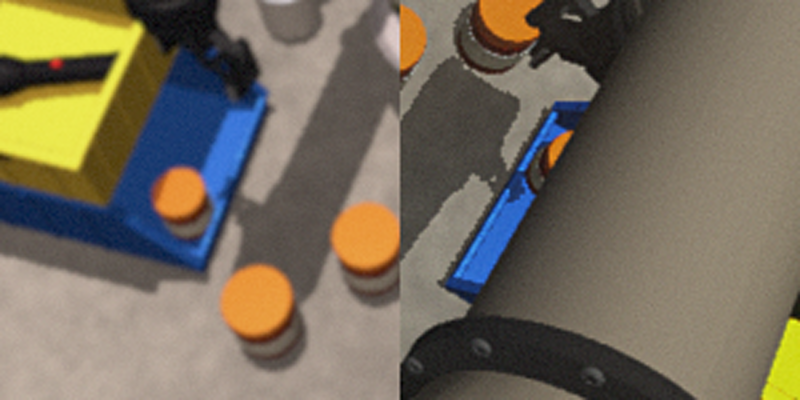

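The scene half shows the jar drawn clear of the yellow crate at (180,195), upright, with about 26 mm to the side wall. Next I turn the gripper across the crate and grasp it from above.

```bash
python3 -c "
from h import *
go(*(.075*F+.7265*G),.28,-33.9)"
```

```text
clk 9.0 tcp [ 0.614  -0.2948  0.2752] ang 36.3 d [-5.73 -0.38 -0.47] yaw 70.2 F [ 0.6 -0.6  0.3] w 0.0852 j [-0.1   0.53  0.69  1.53 -0.35  1.21  1.28]
```

{"method": "send_rows", "body": {
  "steps": [
    {"dx": -1,"dy": 0,"dz": -0.5,"yaw": 10,"gripper": 0.88},
    {"dx": -2,"dy": -0.1,"dz": -0.5,"yaw": 20,"gripper": 0.88},
    {"dx": -3,"dy": -0.2,"dz": -0.5,"yaw": 30,"gripper": 0.88},
    {"dx": -4,"dy": -0.3,"dz": -0.5,"yaw": 40,"gripper": 0.88},
    {"dx": -5,"dy": -0.4,"dz": -0.5,"yaw": 50,"gripper": 0.88}
  ]
}}

```text
clock: 9.62
tcp_pos: [0.6396, -0.3382, 0.2792]
orientation: [-2.475, -1.933, 0.001]
contact_force: [0.6, -0.1, -0.2]
grip_width: 0.0753
gripper_force: 0.0
```

{"method": "send_rows", "body": {
  "steps": [
    {"dx": 0,"dy": 0,"dz": 0,"yaw": 10,"gripper": 0.88},
    {"dx": 0,"dy": 0,"dz": 0,"yaw": 20.2,"gripper": 0.88},
    {"dx": 0,"dy": 0,"dz": 0,"yaw": 20.2,"gripper": 0.88}
  ]
}}

```text
clock: 10.0
tcp_pos: [0.6395, -0.3379, 0.279]
orientation: [-2.771, -1.478, 0.003]
contact_force: [-0.2, -0.3, 0.5]
grip_width: 0.0749
gripper_force: 0.0
```

```bash
python3 -c "
from h import *
go(*(.0495*F+.7265*G),.07,-33.9)"
```

```text
clk 10.0 tcp [ 0.6395 -0.3379  0.279 ] ang -33.9 d [-2.67  0.77 20.9 ] yaw 0.0 F [-0.2 -0.3  0.5] w 0.0749 j [-0.16  0.7   0.97  1.41 -0.58  1.33  0.25]
```

{"method": "send_rows", "body": {
  "steps": [
    {"dx": -2.6,"dy": 0.8,"dz": 0,"yaw": 0,"gripper": 0.88},
    {"dx": -2.6,"dy": 0.8,"dz": 5,"yaw": 0,"gripper": 0.88},
    {"dx": -2.6,"dy": 0.8,"dz": 10,"yaw": 0,"gripper": 0.88},
    {"dx": -2.6,"dy": 0.8,"dz": 14,"yaw": 0,"gripper": 0.88},
    {"dx": -2.6,"dy": 0.8,"dz": 17,"yaw": 0,"gripper": 0.88}
  ]
}}

```text
clock: 10.62
tcp_pos: [0.631, -0.3632, 0.1076]
orientation: [-2.768, -1.48, 0.002]
contact_force: [1.1, -0.1, 0.6]
grip_width: 0.0755
gripper_force: 0.0
```

```bash
python3 -c "
from h import *
go(*(.0495*F+.7265*G),.07,-33.9)
st()"
```

```text
clk 10.62 tcp [ 0.631  -0.3632  0.1076] ang -33.7 d [-0.11  0.04  3.76] yaw 0.2 F [ 1.1 -0.1  0.6] w 0.0755 j [-0.07  0.85  0.85  1.55 -0.7   1.07  0.37]
clk 10.62 T f,l 0.0506 0.7264 z 0.1076 [ 1.1 -0.1  0.6]
241 [ 0.6295 -0.3671  0.6285 -0.3734  0.0289  0.0838] jar f,l 0.0466 0.7273
```

No contact on the wall. Lower, close, and lift slightly.

{"method": "send_rows", "body": {
  "steps": [
    {"dx": 0,"dy": 0,"dz": 2,"yaw": 0,"gripper": 0.88},
    {"dx": 0,"dy": 0,"dz": 3.8,"yaw": 0,"gripper": 0.88},
    {"dx": 0,"dy": 0,"dz": 3.8,"yaw": 0,"gripper": 0.6},
    {"dx": 0,"dy": 0,"dz": 3.8,"yaw": 0,"gripper": 0.5},
    {"dx": 0,"dy": 0,"dz": 3.8,"yaw": 0,"gripper": 0.5}
  ],
  "force": 40
}}

```text
clock: 11.3
tcp_pos: [0.6319, -0.3642, 0.0729]
orientation: [2.775, 1.472, 0.001]
contact_force: [0.2, 0.9, -1.9]
grip_width: 0.0558
gripper_force: 42.7
```

{"method": "send_rows", "body": {
  "steps": [
    {"dx": 0,"dy": 0,"dz": 0,"yaw": 0,"gripper": 0.5},
    {"dx": 0,"dy": 0,"dz": -1,"yaw": 0,"gripper": 0.5},
    {"dx": 0,"dy": 0,"dz": -2,"yaw": 0,"gripper": 0.5}
  ]
}}

```text
clock: 11.68
tcp_pos: [0.6318, -0.3642, 0.0933]
orientation: [2.775, 1.472, 0.0]
contact_force: [0.1, -0.2, -1.5]
grip_width: 0.0553
gripper_force: 42.8
```

Run:
```python
from h import *
st(); f=imaging.grab_frame("scene")
cv2.imwrite("pics/p6.png",cv2.resize(f["color"][180:330,60:260,::-1],(800,600),interpolation=cv2.INTER_CUBIC))
for l in lids(f,"orange",30): print(l)
```

```text
clk 11.68 T f,l 0.0502 0.7276 z 0.0933 [ 0.1 -0.2 -1.5]
(415, 11, 1421, array([-0.2087,  1.1012, -0.2303,  1.1075,  0.1007,  0.0058]))
(335, 152, 112, array([0.5593, 0.248 , 0.5529, 0.2533, 0.0215, 0.2156]))
(267, 166, 109, array([0.5427, 0.0355, 0.5394, 0.0365, 0.0177, 0.2223]))
(332, 166, 42, array([0.5609, 0.2473, 0.5601, 0.2508, 0.0177, 0.1412]))
(267, 180, 36, array([0.5431, 0.0341, 0.5417, 0.0355, 0.017 , 0.1435]))
(148, 249, 188, array([ 0.6281, -0.3606,  0.6286, -0.3638,  0.0253,  0.1085]))
(217, 269, 533, array([ 0.7529, -0.1924,  0.7513, -0.1928,  0.037 ,  0.0987]))
(176, 293, 590, array([ 0.78  , -0.321 ,  0.781 , -0.3211,  0.0372,  0.0987]))
```

View pics/p6.png

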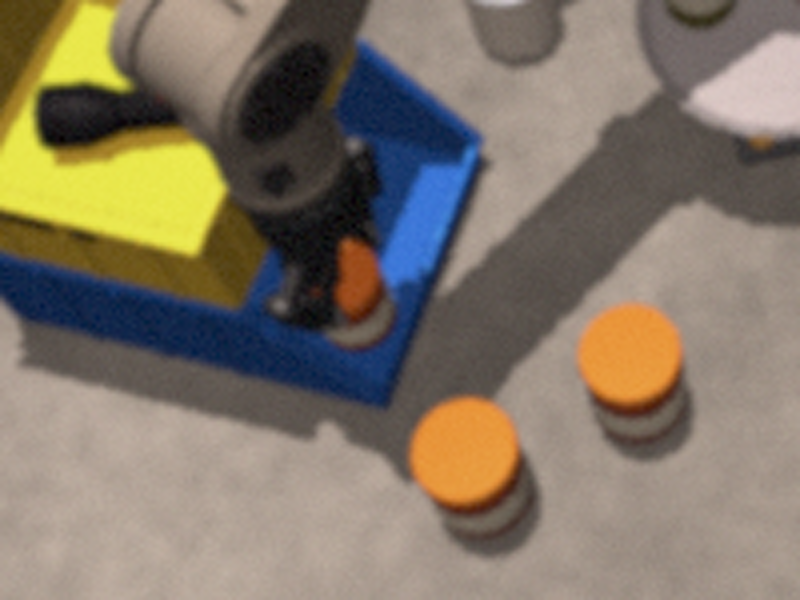

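The jar is lifted upright in the gripper at (355,285), with its base still over the crate floor. Now lift out and carry it to the free part of the right pan.

{"method": "send_rows", "body": {
  "steps": [
    {"dx": 0,"dy": 0,"dz": -4,"yaw": 0,"gripper": 0.5},
    {"dx": 1,"dy": 0,"dz": -9,"yaw": 0,"gripper": 0.5},
    {"dx": 3,"dy": 0,"dz": -15,"yaw": 0,"gripper": 0.5},
    {"dx": 8,"dy": 0,"dz": -17,"yaw": 0,"gripper": 0.5},
    {"dx": 13,"dy": 0,"dz": -17,"yaw": 0,"gripper": 0.5}
  ]
}}

```text
clock: 12.4
tcp_pos: [0.7059, -0.2565, 0.2657]
orientation: [2.773, 1.469, 0.006]
contact_force: [2.0, 0.3, -2.6]
grip_width: 0.0556
gripper_force: 43.6
```

```bash
python3 -c "
from h import *
go(.5945,-.018,.26,-95)"
```

```text
clk 12.4 tcp [ 0.7059 -0.2565  0.2657] ang -34.2 d [ 13.47 -22.62   0.48] yaw 60.8 F [ 2.   0.3 -2.6] w 0.0556 j [-0.26  0.76  0.96  1.35 -0.62  1.34  0.11]
```

{"method": "send_rows", "body": {
  "steps": [
    {"dx": 2.7,"dy": -4.5,"dz": 0,"yaw": 10,"gripper": 0.5},
    {"dx": 5.4,"dy": -9,"dz": 0,"yaw": 20,"gripper": 0.5},
    {"dx": 8.1,"dy": -13.5,"dz": 0,"yaw": 30,"gripper": 0.5},
    {"dx": 10.8,"dy": -18,"dz": 0,"yaw": 40,"gripper": 0.5},
    {"dx": 13.5,"dy": -22.6,"dz": 0,"yaw": 50,"gripper": 0.5}
  ]
}}

```text
clock: 13.02
tcp_pos: [0.5924, -0.0163, 0.2625]
orientation: [-3.137, -0.152, -0.001]
contact_force: [0.6, 0.1, -1.8]
grip_width: 0.0555
gripper_force: 43.8
```

{"method": "send_rows", "body": {
  "steps": [
    {"dx": 0,"dy": 0,"dz": 0,"yaw": 10.8,"gripper": 0.5},
    {"dx": 0,"dy": 0,"dz": 0,"yaw": 10.8,"gripper": 0.5}
  ]
}}

```text
clock: 13.28
tcp_pos: [0.5931, -0.0171, 0.2622]
orientation: [3.138, -0.13, -0.0]
contact_force: [0.0, -0.1, -2.7]
grip_width: 0.056
gripper_force: 43.8
```

Run:
```python
from h import *
go(.5945,-.018,.185,-95)
for n in("scene","top"):
    f=imaging.grab_frame(n)
    for l in lids(f,"orange",30)+lids(f,"green")+lids(f,"red"): 
        if l[3][5]>.1: print(n,l)
```

```text
clk 13.28 tcp [ 0.5931 -0.0171  0.2622] ang -94.7 d [0.15 0.07 7.72] yaw 0.3 F [ 0.  -0.1 -2.7] w 0.056 j [-0.94  0.7   1.37  1.78 -0.72  1.29 -1.04]
scene (335, 152, 108, array([0.5605, 0.2481, 0.5551, 0.2521, 0.021 , 0.2181]))
scene (255, 172, 359, array([ 0.5894, -0.0181,  0.588 , -0.0186,  0.0282,  0.2748]))
scene (332, 166, 44, array([0.5605, 0.2468, 0.559 , 0.2478, 0.0185, 0.1403]))
scene (368, 141, 224, array([0.5592, 0.3592, 0.56  , 0.3599, 0.029 , 0.2127]))
scene (229, 165, 101, array([ 0.5991, -0.0841,  0.5991, -0.0837,  0.0028,  0.352 ]))
scene (337, 141, 249, array([0.5413, 0.2608, 0.5404, 0.261 , 0.0291, 0.235 ]))
top (261, 171, 301, array([ 0.5773, -0.014 ,  0.5802, -0.0188,  0.0279,  0.2721]))
top (91, 189, 497, array([0.5562, 0.363 , 0.557 , 0.3632, 0.0291, 0.2111]))
top (279, 213, 515, array([ 0.4961, -0.0521,  0.496 , -0.052 ,  0.0282,  0.2133]))
top (234, 203, 463, array([0.5149, 0.0441, 0.5174, 0.0466, 0.0282, 0.2353]))
```

{"method": "send_rows", "body": {
  "steps": [
    {"dx": 0,"dy": 0,"dz": 4,"yaw": 0,"gripper": 0.5},
    {"dx": 0,"dy": 0,"dz": 7,"yaw": 0,"gripper": 0.5},
    {"dx": 0,"dy": 0,"dz": 8.2,"yaw": 0,"gripper": 0.5},
    {"dx": 0,"dy": 0,"dz": 8.8,"yaw": 0,"gripper": 0.5},
    {"dx": 0,"dy": 0,"dz": 9.3,"yaw": 0,"gripper": 0.5}
  ]
}}

```text
clock: 14.0
tcp_pos: [0.5939, -0.0188, 0.1703]
orientation: [3.138, -0.135, 0.003]
contact_force: [-1.0, -1.1, 1.7]
grip_width: 0.0554
gripper_force: 44.2
```

{"method": "send_rows", "body": {
  "steps": [
    {"dx": 0,"dy": 0,"dz": 0.3,"yaw": 0,"gripper": 0.5},
    {"dx": 0,"dy": 0,"dz": 0.3,"yaw": 0,"gripper": 0.5},
    {"dx": 0,"dy": 0,"dz": 0.3,"yaw": 0,"gripper": 0.5},
    {"dx": 0,"dy": 0,"dz": 0.3,"yaw": 0,"gripper": 0.5}
  ]
}}

```text
clock: 14.5
tcp_pos: [0.5934, -0.0179, 0.1665]
orientation: [3.139, -0.134, 0.001]
contact_force: [0.1, -0.5, -0.9]
grip_width: 0.0554
gripper_force: 43.9
```

```bash
cat >> h.py <<'E'
def all_lids(names=("scene","top")):
    for n in names:
        f=imaging.grab_frame(n)
        for c in("orange","green","red"):
            for l in lids(f,c):
                if l[3][5]>.12 and l[3][4]>.024: print(n,c,l[2],l[3])
E
python3 -c "
from h import *
go(.59,-.018,.185,-95); all_lids()"
```

```text
clk 14.5 tcp [ 0.5934 -0.0179  0.1665] ang -94.9 d [-0.33  0.04 -1.85] yaw 0.1 F [ 0.1 -0.5 -0.9] w 0.0554 j [-0.88  0.78  1.25  1.87 -0.83  1.13 -0.97]
scene green 230 [0.5598 0.36   0.5589 0.3604 0.0278 0.2281]
scene green 237 [ 0.4999 -0.0568  0.4988 -0.0553  0.0283  0.2008]
scene red 255 [0.5412 0.2596 0.5413 0.2605 0.0294 0.2497]
top orange 185 [ 0.576  -0.0132  0.5812 -0.0168  0.0273  0.1765]
top green 513 [0.5562 0.363  0.5566 0.3633 0.0285 0.2264]
top green 498 [ 0.4962 -0.0522  0.4962 -0.0521  0.0283  0.1981]
top red 288 [0.5476 0.2716 0.5417 0.2657 0.0277 0.2484]
top red 405 [0.5131 0.0432 0.5172 0.0469 0.028  0.2199]h.py:20: RuntimeWarning: Mean of empty slice.
  v,u=np.nonzero(m); out.append((round(u.mean()),round(v.mean()),int(m.sum()),np.round([*T[:,:2].mean(0),x,y,r,np.median(T[:,2])],4)))
  ret = um.true_divide(
  return _methods._mean(a, axis=axis, dtype=dtype,
  ret = ret.dtype.type(ret / rcount)
```

{"method": "send_rows", "body": {
  "steps": [
    {"dx": 0,"dy": 0,"dz": 0,"yaw": 0,"gripper": 0.9},
    {"dx": 0,"dy": 0,"dz": 0,"yaw": 0,"gripper": 0.9},
    {"dx": 0,"dy": 0,"dz": -2,"yaw": 0,"gripper": 0.9},
    {"dx": 0,"dy": 0,"dz": -7,"yaw": 0,"gripper": 0.9},
    {"dx": 0,"dy": 0,"dz": -11.5,"yaw": 0,"gripper": 0.9}
  ]
}}

```text
clock: 15.22
tcp_pos: [0.5932, -0.0183, 0.2841]
orientation: [3.138, -0.136, 0.001]
contact_force: [1.4, 0.5, -0.6]
grip_width: 0.077
gripper_force: 0.0
```

```bash
python3 -W ignore -c "
from h import *
go(.519,.046,.28,-60); all_lids()"
```

```text
clk 15.22 tcp [ 0.5932 -0.0183  0.2841] ang -95.0 d [-7.95 -5.76  0.4 ] yaw -35.0 F [ 1.4  0.5 -0.6] w 0.077 j [-0.95  0.68  1.38  1.75 -0.69  1.31 -1.07]
scene orange 332 [ 0.5876 -0.0212  0.587  -0.0197  0.0296  0.1769]
scene green 229 [0.5605 0.3596 0.5586 0.3598 0.0287 0.2287]
scene red 251 [0.5411 0.2613 0.5408 0.2611 0.0294 0.2507]
top orange 264 [ 0.5907 -0.011   0.5842 -0.0186  0.0286  0.1755]
top green 512 [0.5563 0.3629 0.5569 0.3634 0.0285 0.2269]
top green 495 [ 0.4959 -0.052   0.4963 -0.052   0.0283  0.1975]
top red 456 [0.5156 0.0445 0.5176 0.0462 0.0283 0.2194]
```

{"method": "send_rows", "body": {
  "steps": [
    {"dx": -2.5,"dy": -2,"dz": 0,"yaw": -10,"gripper": 0.9},
    {"dx": -5,"dy": -4,"dz": 0,"yaw": -20,"gripper": 0.95},
    {"dx": -8,"dy": -5.8,"dz": 0,"yaw": -30,"gripper": 0.95},
    {"dx": -8,"dy": -5.8,"dz": 0,"yaw": -35,"gripper": 0.95},
    {"dx": -8,"dy": -5.8,"dz": 2,"yaw": -35,"gripper": 0.95}
  ]
}}

```text
clock: 15.95
tcp_pos: [0.5192, 0.0472, 0.2621]
orientation: [-3.032, -0.816, -0.005]
contact_force: [0.7, -0.5, -0.9]
grip_width: 0.0808
gripper_force: 0.0
```

```bash
python3 -W ignore -c "
from h import *
go(.5185,.0458,.20,-60)"
```

```text
clk 15.95 tcp [0.5192 0.0472 0.2621] ang -59.9 d [-0.16  0.09  6.2 ] yaw 0.1 F [ 0.7 -0.5 -0.9] w 0.0808 j [-1.2   0.47  1.35  1.94 -0.51  1.14 -0.7 ]
```

{"method": "send_rows", "body": {
  "steps": [
    {"dx": -0.1,"dy": 0.1,"dz": 3,"yaw": 0,"gripper": 0.95},
    {"dx": -0.1,"dy": 0.1,"dz": 6,"yaw": 0,"gripper": 0.95},
    {"dx": -0.1,"dy": 0.1,"dz": 6.2,"yaw": 0,"gripper": 0.8},
    {"dx": -0.1,"dy": 0.1,"dz": 6.2,"yaw": 0,"gripper": 0.5},
    {"dx": -0.1,"dy": 0.1,"dz": 6.2,"yaw": 0,"gripper": 0.5}
  ],
  "force": 60
}}

```text
clock: 16.58
tcp_pos: [0.5186, 0.045, 0.2001]
orientation: [3.034, 0.814, 0.002]
contact_force: [-0.3, -0.6, 1.0]
grip_width: 0.0562
gripper_force: 65.0
```

{"method": "send_rows", "body": {
  "steps": [
    {"dx": 0,"dy": 0,"dz": 0,"yaw": 0,"gripper": 0.5},
    {"dx": 0,"dy": 0,"dz": -1,"yaw": 0,"gripper": 0.5},
    {"dx": 0,"dy": 0,"dz": -3,"yaw": 0,"gripper": 0.5},
    {"dx": 0,"dy": 0,"dz": -5,"yaw": 0,"gripper": 0.5},
    {"dx": 0,"dy": 0,"dz": -7,"yaw": 0,"gripper": 0.5}
  ]
}}

```text
clock: 17.2
tcp_pos: [0.5183, 0.0454, 0.2711]
orientation: [-3.034, -0.815, -0.001]
contact_force: [-0.4, 0.3, -4.4]
grip_width: 0.0557
gripper_force: 64.6
```

```bash
python3 -W ignore -c "
from h import *
go(.645,.13,.33,-100); all_lids()"
```

```text
clk 17.2 tcp [0.5183 0.0454 0.2711] ang -59.9 d [15.21 -0.97 -5.88] yaw 40.1 F [-0.4  0.3 -4.4] w 0.0557 j [-1.21  0.46  1.36  1.93 -0.5   1.16 -0.71]
scene orange 293 [ 0.588  -0.0214  0.5868 -0.0205  0.0282  0.1982]
scene green 223 [0.5597 0.3601 0.5602 0.3597 0.0289 0.2074]
scene green 242 [ 0.5004 -0.0551  0.4978 -0.0557  0.0288  0.2207]
scene red 246 [0.5409 0.2605 0.5387 0.2604 0.0302 0.2289]
scene red 174 [0.5263 0.0509 0.5217 0.0464 0.0313 0.2922]
top green 488 [0.5563 0.3634 0.5561 0.3637 0.0293 0.2042]
top green 523 [ 0.4962 -0.0521  0.4966 -0.0522  0.0281  0.2201]
top red 435 [0.5407 0.2675 0.5394 0.2647 0.0284 0.2265]
```

{"method": "send_rows", "body": {
  "steps": [
    {"dx": 0,"dy": 0,"dz": -5,"yaw": 0,"gripper": 0.5},
    {"dx": 4,"dy": -0.3,"dz": -6,"yaw": 10,"gripper": 0.5},
    {"dx": 8,"dy": -0.6,"dz": -6,"yaw": 20,"gripper": 0.5},
    {"dx": 12,"dy": -0.8,"dz": -6,"yaw": 30,"gripper": 0.5},
    {"dx": 15.2,"dy": -1,"dz": -6,"yaw": 40,"gripper": 0.5}
  ]
}}

```text
clock: 17.92
tcp_pos: [0.6456, 0.1319, 0.3282]
orientation: [3.129, -0.278, -0.002]
contact_force: [0.3, -0.0, -3.7]
grip_width: 0.0562
gripper_force: 67.1
```

```bash
python3 -W ignore -c "
from h import *
go(.635,.30,.33,-100); go(.618,.30,.215,-100)"
```

```text
clk 17.93 tcp [0.6456 0.1319 0.3282] ang -100.1 d [ -4.01 -16.36  -0.18] yaw -0.1 F [ 0.3 -0.  -3.7] w 0.0562 j [-1.06  0.74  1.35  1.53 -0.72  1.46 -1.43]
clk 17.93 tcp [0.6456 0.1319 0.3282] ang -100.1 d [ -5.66 -16.06  11.32] yaw -0.1 F [ 0.3 -0.  -3.7] w 0.0562 j [-1.06  0.74  1.35  1.53 -0.72  1.46 -1.43]
```

{"method": "send_rows", "body": {
  "steps": [
    {"dx": -1,"dy": -4,"dz": 0,"yaw": 0,"gripper": 0.5},
    {"dx": -2,"dy": -8,"dz": 0,"yaw": 0,"gripper": 0.5},
    {"dx": -3,"dy": -12,"dz": 0,"yaw": 0,"gripper": 0.5},
    {"dx": -4,"dy": -16,"dz": 0,"yaw": 0,"gripper": 0.5},
    {"dx": -4.5,"dy": -16.1,"dz": 3,"yaw": 0,"gripper": 0.5}
  ]
}}

```text
clock: 18.55
tcp_pos: [0.6283, 0.3022, 0.2994]
orientation: [-3.129, 0.258, -0.004]
contact_force: [0.2, -1.3, -5.2]
grip_width: 0.0559
gripper_force: 67.3
```

```bash
python3 -W ignore -c "
from h import *
go(.618,.30,.205,-100); all_lids()"
```

```text
clk 18.55 tcp [0.6283 0.3022 0.2994] ang -99.4 d [-1.    0.4   9.44] yaw 0.6 F [ 0.2 -1.3 -5.2] w 0.0559 j [-1.24  0.83  1.33  1.47 -0.8   1.46 -1.64]
scene orange 293 [ 0.5872 -0.0216  0.5867 -0.0212  0.0284  0.2089]
scene green 251 [ 0.5003 -0.0548  0.498  -0.0555  0.0296  0.2311]
scene red 222 [0.6352 0.3006 0.6356 0.2984 0.0285 0.3203]
scene red 253 [0.5416 0.2596 0.5403 0.2594 0.0297 0.2189]
top green 465 [0.5563 0.3638 0.5568 0.3638 0.0286 0.1954]
top green 533 [ 0.4963 -0.0521  0.4965 -0.0527  0.0285  0.2289]
top red 221 [0.6129 0.3033 0.6183 0.3022 0.0263 0.3131]
top red 519 [0.5389 0.2637 0.5393 0.2639 0.0288 0.2173]
```

{"method": "send_rows", "body": {
  "steps": [
    {"dx": -0.8,"dy": 0,"dz": 4,"yaw": 0,"gripper": 0.5},
    {"dx": -0.8,"dy": 0.2,"dz": 8,"yaw": 0,"gripper": 0.5},
    {"dx": -0.8,"dy": 0.2,"dz": 9.6,"yaw": 0,"gripper": 0.5},
    {"dx": -0.8,"dy": 0.2,"dz": 10.2,"yaw": 0,"gripper": 0.5},
    {"dx": -0.8,"dy": 0.2,"dz": 10.2,"yaw": 0,"gripper": 0.5}
  ]
}}

```text
clock: 19.27
tcp_pos: [0.6206, 0.2958, 0.1985]
orientation: [-3.129, 0.272, -0.002]
contact_force: [1.0, -0.7, -3.2]
grip_width: 0.0559
gripper_force: 67.4
```

{"method": "send_rows", "body": {
  "steps": [
    {"dx": 0,"dy": 0,"dz": 0.2,"yaw": 0,"gripper": 0.5},
    {"dx": 0,"dy": 0,"dz": 0.2,"yaw": 0,"gripper": 0.5}
  ]
}}

```text
clock: 19.52
tcp_pos: [0.6205, 0.296, 0.1965]
orientation: [-3.129, 0.271, -0.003]
contact_force: [-1.2, -0.7, -0.2]
grip_width: 0.056
gripper_force: 67.4
```

```bash
python3 -W ignore -c "
from h import *
go(.618,.30,.205,-100); all_lids()"
```

```text
clk 19.52 tcp [0.6205 0.296  0.1965] ang -99.9 d [-0.32 -0.35 -0.85] yaw 0.1 F [-1.2 -0.7 -0.2] w 0.056 j [-1.24  0.9   1.26  1.61 -0.88  1.3  -1.58]
scene orange 299 [ 0.5877 -0.0219  0.5869 -0.0223  0.0288  0.2106]
scene green 243 [ 0.5001 -0.0551  0.499  -0.0552  0.0286  0.2328]
scene red 211 [0.5373 0.2575 0.5415 0.2615 0.0306 0.2169]
scene red 204 [0.6283 0.2944 0.6249 0.2946 0.0294 0.2176]
top green 460 [0.5565 0.3637 0.5564 0.3629 0.0285 0.1933]
top green 533 [ 0.4963 -0.0521  0.4967 -0.0522  0.0282  0.2308]
top red 157 [0.6064 0.2986 0.6098 0.298  0.0257 0.2161]
top red 515 [0.5387 0.2634 0.5389 0.2637 0.0287 0.2155]
```

{"method": "send_rows", "body": {
  "steps": [
    {"dx": 0,"dy": 0,"dz": 0,"yaw": 0,"gripper": 0.85},
    {"dx": 0,"dy": 0,"dz": 0,"yaw": 0,"gripper": 0.85},
    {"dx": 0,"dy": 0,"dz": -2,"yaw": 0,"gripper": 0.85},
    {"dx": 0,"dy": 0,"dz": -7,"yaw": 0,"gripper": 0.85},
    {"dx": 0,"dy": 0,"dz": -9,"yaw": -8,"gripper": 0.85}
  ]
}}

```text
clock: 20.25
tcp_pos: [0.6211, 0.2953, 0.2897]
orientation: [-3.141, 0.049, -0.007]
contact_force: [0.1, -0.6, 0.1]
grip_width: 0.0726
gripper_force: 0.0
```

```bash
python3 -W ignore -c "
from h import *
go(.557,.3625,.28,-10); all_lids()"
```

```text
clk 20.25 tcp [0.6211 0.2953 0.2897] ang -91.8 d [-6.62 -6.52  0.94] yaw -81.8 F [ 0.1 -0.6  0.1] w 0.0726 j [-1.25  0.81  1.3   1.51 -0.78  1.42 -1.51]
scene orange 298 [ 0.5874 -0.0215  0.5875 -0.0217  0.0286  0.2108]
scene green 227 [0.5597 0.3606 0.5595 0.3593 0.0301 0.1956]
scene green 244 [ 0.5006 -0.0553  0.4995 -0.0554  0.0284  0.2326]
scene red 248 [0.5416 0.2602 0.5406 0.2611 0.0296 0.2171]
scene red 238 [0.6253 0.2938 0.6236 0.2937 0.0297 0.2169]
top green 464 [0.5564 0.3637 0.5568 0.3636 0.0288 0.1936]
top green 531 [ 0.4965 -0.0522  0.4965 -0.0522  0.0282  0.2308]
top red 422 [0.6205 0.2977 0.6231 0.2973 0.0284 0.2155]
top red 515 [0.5387 0.2634 0.5387 0.2637 0.0289 0.2155]
```

M1 stands at about (0.558, 0.362). Next I turn and move over it.

{"method": "send_rows", "body": {
  "steps": [
    {"dx": -1.3,"dy": -1.3,"dz": 0,"yaw": -10,"gripper": 0.85},
    {"dx": -2.6,"dy": -2.6,"dz": 0,"yaw": -20,"gripper": 0.95},
    {"dx": -4,"dy": -4,"dz": 0,"yaw": -30,"gripper": 0.95},
    {"dx": -5.3,"dy": -5.3,"dz": 0,"yaw": -40,"gripper": 0.95},
    {"dx": -6.6,"dy": -6.6,"dz": 0,"yaw": -50,"gripper": 0.95}
  ]
}}

```text
clock: 20.98
tcp_pos: [0.5551, 0.3645, 0.2846]
orientation: [-2.867, -1.284, 0.002]
contact_force: [-0.0, -0.1, -0.5]
grip_width: 0.0812
gripper_force: 0.0
```

{"method": "send_rows", "body": {
  "steps": [
    {"dx": 0,"dy": 0,"dz": 1,"yaw": -10,"gripper": 0.95},
    {"dx": 0,"dy": 0,"dz": 1,"yaw": -20,"gripper": 0.95},
    {"dx": 0,"dy": 0,"dz": 1,"yaw": -30,"gripper": 0.95},
    {"dx": 0,"dy": 0,"dz": 1,"yaw": -31.5,"gripper": 0.95}
  ]
}}

```text
clock: 21.48
tcp_pos: [0.5557, 0.3639, 0.2749]
orientation: [-2.416, -2.007, 0.001]
contact_force: [0.3, 0.6, 0.1]
grip_width: 0.0809
gripper_force: 0.0
```

```bash
python3 -W ignore -c "
from h import *
go(.558,.362,.175,-10)"
```

```text
clk 21.48 tcp [0.5557 0.3639 0.2749] ang -10.6 d [-0.15  0.27  9.99] yaw -0.6 F [0.3 0.6 0.1] w 0.0809 j [-1.31  0.6   1.    1.58 -0.52  1.25 -0.41]
```

{"method": "send_rows", "body": {
  "steps": [
    {"dx": -0.15,"dy": 0.25,"dz": 4,"yaw": 0,"gripper": 0.95},
    {"dx": -0.15,"dy": 0.25,"dz": 8,"yaw": 0,"gripper": 0.95},
    {"dx": -0.15,"dy": 0.25,"dz": 10,"yaw": 0,"gripper": 0.95},
    {"dx": -0.15,"dy": 0.25,"dz": 10,"yaw": 0,"gripper": 0.7},
    {"dx": -0.15,"dy": 0.25,"dz": 10,"yaw": 0,"gripper": 0.5}
  ]
}}

```text
clock: 22.1
tcp_pos: [0.559, 0.3625, 0.1767]
orientation: [2.415, 2.009, 0.003]
contact_force: [0.7, 0.4, -3.4]
grip_width: 0.0562
gripper_force: 63.9
```

{"method": "send_rows", "body": {
  "steps": [
    {"dx": 0,"dy": 0,"dz": 0,"yaw": 0,"gripper": 0.5},
    {"dx": 0,"dy": 0,"dz": -1,"yaw": 0,"gripper": 0.5},
    {"dx": 0,"dy": 0,"dz": -4,"yaw": 0,"gripper": 0.5},
    {"dx": 0,"dy": 0,"dz": -9,"yaw": 0,"gripper": 0.5},
    {"dx": 0,"dy": 0,"dz": -14,"yaw": 0,"gripper": 0.5}
  ]
}}

```text
clock: 22.72
tcp_pos: [0.5581, 0.362, 0.3176]
orientation: [2.414, 2.01, 0.001]
contact_force: [-0.0, 0.5, -2.6]
grip_width: 0.0559
gripper_force: 64.5
```

```bash
python3 -W ignore -c "
from h import *
go(.47,.20,.325,-10); go(.5185,.046,.325,-10); all_lids()"
```

```text
clk 22.73 tcp [0.5581 0.362  0.3176] ang -10.4 d [-17.53  -5.73  -0.75] yaw -0.4 F [-0.   0.5 -2.6] w 0.0559 j [-1.32  0.57  1.02  1.52 -0.5   1.33 -0.43]
clk 22.73 tcp [0.5581 0.362  0.3176] ang -10.4 d [-31.79   1.83  -0.75] yaw -0.4 F [-0.   0.5 -2.6] w 0.0559 j [-1.32  0.57  1.02  1.52 -0.5   1.33 -0.43]
scene orange 296 [ 0.5878 -0.0213  0.5865 -0.0211  0.0282  0.2103]
scene green 141 [0.5541 0.3514 0.5549 0.3569 0.0292 0.3364]
scene green 245 [ 0.5002 -0.0552  0.5003 -0.0539  0.0288  0.2325]
scene red 246 [0.5407 0.2604 0.5404 0.2609 0.0296 0.2169]
scene red 272 [0.6246 0.2935 0.6234 0.2947 0.0297 0.2168]
top orange 153 [ 0.5953 -0.0122  0.5844 -0.018   0.0284  0.2087]
top green 562 [0.5618 0.3594 0.5612 0.3617 0.0281 0.3429]
top green 537 [ 0.4963 -0.0521  0.4962 -0.0519  0.0286  0.231 ]
top red 482 [0.6223 0.2966 0.6226 0.2971 0.0286 0.2154]
top red 522 [0.5387 0.2637 0.5391 0.264  0.0288 0.2154]
```

{"method": "send_rows", "body": {
  "steps": [
    {"dx": -4,"dy": 0.2,"dz": -1,"yaw": 0,"gripper": 0.5},
    {"dx": -9,"dy": 0.5,"dz": -1,"yaw": 0,"gripper": 0.5},
    {"dx": -14,"dy": 0.8,"dz": -1,"yaw": 0,"gripper": 0.5},
    {"dx": -19,"dy": 1.1,"dz": -1,"yaw": 0,"gripper": 0.5},
    {"dx": -24,"dy": 1.4,"dz": -1,"yaw": 0,"gripper": 0.5}
  ]
}}

```text
clock: 23.45
tcp_pos: [0.528, 0.1218, 0.3253]
orientation: [-2.414, -2.01, -0.001]
contact_force: [0.7, -0.9, -2.6]
grip_width: 0.0559
gripper_force: 64.7
```

{"method": "send_rows", "body": {
  "steps": [
    {"dx": -4,"dy": 0.2,"dz": 0,"yaw": 0,"gripper": 0.5},
    {"dx": -7.8,"dy": 0.4,"dz": 0,"yaw": 0,"gripper": 0.5},
    {"dx": -7.8,"dy": 0.4,"dz": 2,"yaw": 0,"gripper": 0.5},
    {"dx": -7.8,"dy": 0.4,"dz": 6,"yaw": 0,"gripper": 0.5},
    {"dx": -7.8,"dy": 0.4,"dz": 6,"yaw": 0,"gripper": 0.5}
  ]
}}

```text
clock: 24.08
tcp_pos: [0.5161, 0.0458, 0.2634]
orientation: [-2.413, -2.008, 0.007]
contact_force: [-0.2, 0.3, -2.3]
grip_width: 0.056
gripper_force: 65.4
```

```bash
python3 -W ignore -c "
from h import *
go(.5185,.047,.214,-10); all_lids()"
```

```text
clk 24.07 tcp [0.5161 0.0458 0.2634] ang -10.5 d [0.17 0.24 4.94] yaw -0.5 F [-0.2  0.3 -2.3] w 0.056 j [-1.11  0.33  1.13  1.94 -0.34  1.09 -0.02]
scene orange 305 [ 0.5874 -0.021   0.5871 -0.0208  0.0291  0.2105]
scene green 246 [ 0.5    -0.0552  0.4989 -0.0562  0.029   0.2325]
scene red 230 [0.5418 0.2612 0.542  0.2618 0.03   0.2172]
scene red 251 [0.6251 0.2938 0.6247 0.2948 0.0282 0.2168]
top orange 69 [ 0.5849  0.0007  0.5837 -0.0085  0.0258  0.209 ]
top green 539 [ 0.4963 -0.052   0.4965 -0.0522  0.0284  0.2309]
top red 486 [0.6223 0.2967 0.6224 0.2971 0.0287 0.2154]
top red 511 [0.5387 0.2635 0.539  0.2637 0.0286 0.2156]
```

{"method": "send_rows", "body": {
  "steps": [
    {"dx": 0.2,"dy": 0.2,"dz": 4,"yaw": 0,"gripper": 0.5},
    {"dx": 0.2,"dy": 0.2,"dz": 5.1,"yaw": 0,"gripper": 0.5},
    {"dx": 0.2,"dy": 0.2,"dz": 5.7,"yaw": 0,"gripper": 0.5},
    {"dx": 0.2,"dy": 0.2,"dz": 6.3,"yaw": 0,"gripper": 0.5},
    {"dx": 0.2,"dy": 0.2,"dz": 6.9,"yaw": 0,"gripper": 0.5}
  ]
}}

```text
clock: 24.8
tcp_pos: [0.5214, 0.0478, 0.1969]
orientation: [2.414, 2.01, 0.002]
contact_force: [-1.4, 0.4, 2.0]
grip_width: 0.056
gripper_force: 66.1
```

{"method": "send_rows", "body": {
  "steps": [
    {"dx": 0,"dy": 0,"dz": 0.1,"yaw": 0,"gripper": 0.5},
    {"dx": 0,"dy": 0,"dz": 0.1,"yaw": 0,"gripper": 0.5},
    {"dx": 0,"dy": 0,"dz": 0.1,"yaw": 0,"gripper": 0.5},
    {"dx": 0,"dy": 0,"dz": 0.1,"yaw": 0,"gripper": 0.5},
    {"dx": 0,"dy": 0,"dz": 0.1,"yaw": 0,"gripper": 0.5}
  ]
}}

```text
clock: 25.42
tcp_pos: [0.5211, 0.0478, 0.1955]
orientation: [2.413, 2.01, 0.001]
contact_force: [0.3, 0.3, 0.4]
grip_width: 0.0559
gripper_force: 66.0
```

```bash
python3 -W ignore -c "
from h import *
go(.5185,.047,.194,-10); all_lids()"
```

```text
clk 25.43 tcp [0.5211 0.0478 0.1955] ang -10.4 d [-0.13 -0.24  0.15] yaw -0.4 F [0.3 0.3 0.4] w 0.0559 j [-1.01  0.43  1.03  2.   -0.45  0.96  0.07]
scene orange 303 [ 0.5877 -0.0209  0.5879 -0.0207  0.0287  0.1927]
scene green 241 [ 0.4996 -0.0555  0.4993 -0.0566  0.0285  0.2148]
scene red 245 [0.5411 0.2612 0.5394 0.2611 0.0299 0.2349]
scene red 255 [0.6254 0.2929 0.6234 0.2922 0.0297 0.2348]
top orange 76 [ 0.5756 -0.0067  0.5837 -0.0185  0.028   0.191 ]
top green 517 [ 0.4961 -0.0521  0.4963 -0.0524  0.0284  0.2128]
top red 503 [0.6223 0.2966 0.6231 0.2969 0.029  0.2334]
top red 538 [0.5385 0.2633 0.5389 0.2641 0.0287 0.2334]
```

Level, with the force near zero. Release, retreat, let it settle and check.

{"method": "send_rows", "body": {
  "steps": [
    {"dx": 0,"dy": 0,"dz": 0,"yaw": 0,"gripper": 0.85},
    {"dx": 0,"dy": 0,"dz": 0,"yaw": 0,"gripper": 0.85},
    {"dx": 0,"dy": 0,"dz": -2,"yaw": 0,"gripper": 0.85},
    {"dx": 0,"dy": 0,"dz": -8,"yaw": 0,"gripper": 0.85},
    {"dx": 0,"dy": 0,"dz": -13,"yaw": 0,"gripper": 0.85}
  ]
}}

```text
clock: 26.15
tcp_pos: [0.521, 0.0471, 0.3282]
orientation: [2.415, 2.009, 0.001]
contact_force: [1.1, 0.7, 0.2]
grip_width: 0.0725
gripper_force: 0.0
```

{"method": "send_rows", "body": {
  "steps": [
    {"dx": 0,"dy": 0,"dz": -2,"yaw": 0,"gripper": 0.85},
    {"dx": 0,"dy": 0,"dz": -2,"yaw": 0,"gripper": 0.85},
    {"dx": 0,"dy": 0,"dz": -2,"yaw": 0,"gripper": 0.85},
    {"dx": 0,"dy": 0,"dz": -2,"yaw": 0,"gripper": 0.85},
    {"dx": 0,"dy": 0,"dz": -2,"yaw": 0,"gripper": 0.85}
  ]
}}

```text
clock: 26.78
tcp_pos: [0.5204, 0.0477, 0.3446]
orientation: [-2.414, -2.01, 0.002]
contact_force: [0.1, 0.3, -0.2]
grip_width: 0.0727
gripper_force: 0.0
```

{"method": "send_rows", "body": {
  "steps": [
    {"dx": 0,"dy": 0,"dz": 0,"yaw": 0,"gripper": 0.85},
    {"dx": 0,"dy": 0,"dz": 0,"yaw": 0,"gripper": 0.85},
    {"dx": 0,"dy": 0,"dz": 0,"yaw": 0,"gripper": 0.85},
    {"dx": 0,"dy": 0,"dz": 0,"yaw": 0,"gripper": 0.85},
    {"dx": 0,"dy": 0,"dz": 0,"yaw": 0,"gripper": 0.85}
  ]
}}

```text
clock: 27.4
tcp_pos: [0.5208, 0.0478, 0.3453]
orientation: [-2.414, -2.011, -0.0]
contact_force: [-0.6, -0.6, -0.8]
grip_width: 0.0722
gripper_force: 0.0
```

```bash
python3 -W ignore -c "
from h import *
go(.5185,.047,.194,-10); all_lids(); cv2.imwrite('pics/p7.png',cv2.resize(imaging.grab_frame('scene')['color'][:,:,::-1],(800,600)))"
```

```text
clk 27.4 tcp [0.5208 0.0478 0.3453] ang -10.4 d [-0.12 -0.21 15.13] yaw -0.4 F [-0.6 -0.6 -0.8] w 0.0722 j [-1.21  0.24  1.22  1.82 -0.24  1.25 -0.11]
scene orange 306 [ 0.5872 -0.0205  0.5865 -0.0212  0.0282  0.1933]
scene green 236 [0.5223 0.0465 0.5217 0.045  0.0283 0.2153]
scene green 243 [ 0.4996 -0.0554  0.4989 -0.0566  0.0288  0.215 ]
scene red 248 [0.541  0.2602 0.5402 0.261  0.0295 0.2345]
scene red 257 [0.6249 0.2942 0.6247 0.2939 0.0296 0.2342]
top green 517 [ 0.496  -0.0521  0.4964 -0.0522  0.0285  0.2134]
top red 502 [0.6222 0.2968 0.6225 0.2972 0.0287 0.233 ]
top red 380 [0.5397 0.2705 0.539  0.2649 0.0284 0.233 ]
```

View pics/p7.png

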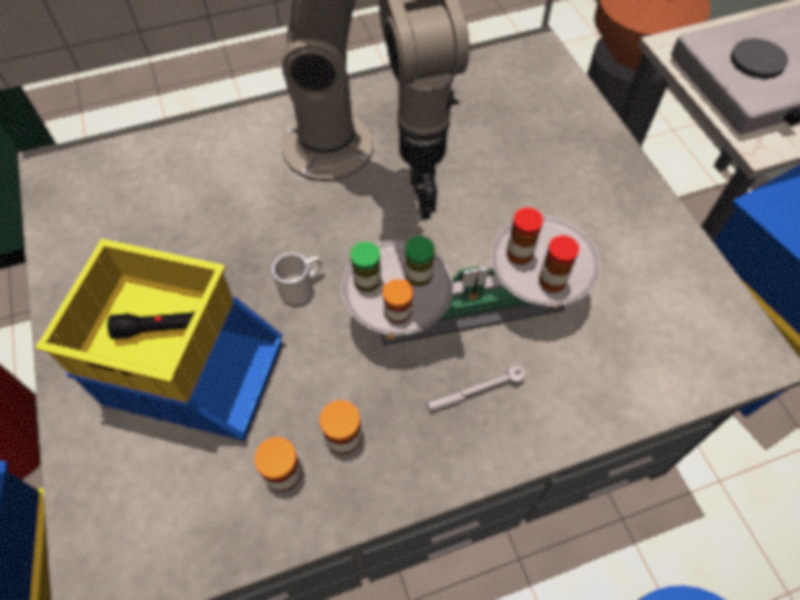

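The right pan holds the green lids at (365,254) and (420,248) and the orange lid at (397,295). The left pan holds the red lids at (527,222) and (562,250). The lid heights match the level start, and the cup, wrench and torch are where they were.

```bash
python3 -c "
from bench import workorder
print(workorder.hand_in())"
```

```text
the job is handed in; nothing more can be done
None
```

The job is handed in at 27 s on the clock: all five jars stand upright on the pans, with the two red-lid jars on the left and the two green-lid jars and the orange-lid jar on the right, and both pans measured level (lid heights back at their starting values).

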